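# Put the tape rolls back on their spindles

### The arm

A 6-joint arm with a two-finger parallel gripper is mounted at the origin on the work surface. World frame = base frame: x ahead of the robot, y to its left, z up, the work surface at z = 0. Lengths are in mm, angles in rad, forces in N, time in s.
With the tool pointing down it reaches from about 400 to 925 mm from the base axis. Payload 12.5 kg.
Tool frame: the origin (TCP) lies on the mounting face of the last link; the fingertips stand 190 mm ahead of it and the grasp point (between the pads) lies 171 mm ahead of it; z points along the fingers, y is the line along which they close (so a half turn about z gives the same grasp; the last joint's range is limited). The gripper opens to 95 mm and grips with 3 to 60 N. Pads are 20 mm wide; open, the fingers measure 119 mm over their backs; the gripper's body (75 mm by 180 mm) begins 59 mm behind the grasp point.
Start: joints at [-1.406, 0.491, 1.559, -0, 1.092, -0.106], TCP at [167.209, -602.218, 404.761] pointing down, gripper open.
Joint ranges: [-3.1, 3.1], [-0.84, 2.19], [0.05, 2.79], [-1.13, 4.28], [0.06, 2.93], [-2.69, 2.69]. Speed limits (rad/s): [2.22, 2.22, 2.79, 3.14, 3.14, 3.14].

### API

Orientations are given as [roll, pitch, yaw] about the fixed x, y, z axes, in that order (R = Rz(yaw) Ry(pitch) Rx(roll)).
In Python, from cell import * gives the robot as it stands.
- The arm moves only by the tool arm_command, never from a script. Its argument "rows" is a list that holds one entry, the list of rows, each a list of 7 numbers: the shift along the tool's x, y, z normalised to -1 to 1, where 1 is 0.15 m, then the turn, a rotation vector about the tool's x, y, z normalised to -1 to 1, where 1 is 360 degrees, then the opening, from -1 (shut) to 1 (fully open). A call has 1 to 10 rows; each row is the pose to reach, as a shift and turn from the pose commanded when the call began, along the tool's axes at that moment, turning the shorter way round; what a row does not reach only later rows make up. A row lasts 1/12 s, in which the tool goes at most 41.7 mm and 7.16 degrees, less where a joint would pass 70% of its speed; a pose out of reach is approached as far as the arm can. A call with a number of a shift or a turn outside -1 to 1 is refused whole. A call with a gripper value outside its range is refused whole. The fingers move at their own pace and stop on an object; the grip force is fixed at half the most. Time passes only in rows, so rows that repeat a pose let the fingers close. It gives the time, the measured TCP pose, the force, the opening and the grip force at its end, in the units of the state.
- state(): the state, without advancing time (a new reading comes with each control period).
- read_camera(name): name is "side" or "top"; returns (picture, depth): 384x512x3 uint8, red, green, blue; 384x512 float32, mm along the optical axis (not along the pixel's ray), 0 where there is no reading.
- get_calibration(name): a dict with "camera_matrix" (3x3 intrinsics, pixels), "D" ([k1, k2, p1, p2, k3] as OpenCV has them; the pictures are not rectified), "position" and "orientation" of the camera in the world. Camera axes: x right, y up, looking along -z (the intrinsics and any distortion apply to the point x, -y, -z); pixel columns grow to the right and rows downward; lengths in mm; the calibration is good to about 2 mm. A picture is of the moment at which its call begins. get_calibration takes no time and is no camera call.
- job_done(): hands the job in; it is judged then, once.
The state is a dict: "t": time; "joints": joint angles; "qvel": joint speeds; "tau": joint torques, N m; "eef_pos": TCP position; "tcp_rot": TCP orientation; "ft_force": force on the tool from outside, world axes, zero at the start; "moment": the same for the moment, N m; "opening": opening from 0.0 (shut) to 1.0 (fully open); "grip_force": force on a finger pad.
Only numpy, scipy, OpenCV 4.12 (cv2) and the standard library are available. Lean on these libraries where they do the work, as an engineer would, in place of code of your own. Each camera call takes 0.05 s, during which the arm holds its last target. There are 200 camera calls.

### The job

Tidy the four rolls of coloured tape onto the two tape stands: blue rolls on the spindle with the blue base, yellow rolls on the one with the yellow base, on each the larger roll at the bottom, flat on the base, and the smaller one flat on top of it. Leave the white label roll, the steel collar and the screw jar where they are.

Things in the scene. Friction and masses are not known exactly. Their poses are not given: they have to be found in the camera images.
- blue_large: Loose roll of blue tape, the larger of the two blue ones: a flat ring 64 mm across, 26 mm high, with an open bore 32 mm across (cardboard-brown lining). Lies flat with the bore upright. Origin: centre of its underside, z up. About 120 g.
- blue_small: Loose roll of blue tape, the smaller of the two blue ones: a flat ring 48 mm across, 18 mm high, with an open bore 32 mm across (cardboard-brown lining). Lies flat with the bore upright. Origin: centre of its underside, z up. About 60 g.
- blue_stand: Blue tape stand, fixed to the bench: flat round blue base 96 mm across, 10 mm thick, with an upright metal spindle 13 mm thick in its middle, straight up to 64 mm, tapering to a tip 72 mm above the bench. Bores have 9 mm play all round it. Origin: centre of the base's underside on the bench, z up. Seated undersides: large roll 10 mm above the bench, small roll on it 36 mm.
- yellow_large: Loose roll of yellow tape, the larger of the two yellow ones: a flat ring 64 mm across, 26 mm high, with an open bore 32 mm across (cardboard-brown lining). Lies flat with the bore upright. Origin: centre of its underside, z up. About 120 g.
- yellow_small: Loose roll of yellow tape, the smaller of the two yellow ones: a flat ring 48 mm across, 18 mm high, with an open bore 32 mm across (cardboard-brown lining). Lies flat with the bore upright. Origin: centre of its underside, z up. About 60 g.
- yellow_stand: Yellow tape stand, fixed to the bench: flat round yellow base 96 mm across, 10 mm thick, with an upright metal spindle 13 mm thick in its middle, straight up to 64 mm, tapering to a tip 72 mm above the bench. Bores have 9 mm play all round it. Origin: centre of the base's underside on the bench, z up. Seated undersides: large roll 10 mm above the bench, small roll on it 36 mm.
- label_roll: Bystander: loose roll of white paper labels with a grey core, 68 mm across, 40 mm high. Origin: centre of its underside. Not to be moved.
- steel_collar: Bystander: loose bare steel shaft collar, a ring 58 mm across, 20 mm high. Origin: centre of its underside. Not to be moved.
- screw_jar: Bystander: loose closed grey jar with an orange lid, 54 mm across, 60 mm high. Origin: centre of its underside. Not to be moved.

How it is judged:
By the outcome, as a careful person would: the job done as asked, in the order asked, and still so for the second after the job is handed in, with the robot touching nothing.
It also fails if it takes over 109 s, if anything falls off the work surface, if the arm or the gripper's body presses on something with over 40 N, if the wrist force passes 120 N, or if a joint passes its speed limit or range.

## Working session

There is one attempt and no reset: what is moved stays moved. The work goes in short steps, Python scripts to look and compute and a tool call to move; the robot and the scene stay as the last step left them, time stands still between calls to the robot, and variables do not carry over. Pictures are saved under pics/ and viewed, at most 14 in all, crops included, and the job is handed in when it is done.

Besides the shell and the picture viewer there is one more tool, called after "Request:" as a command line: name --argument value ..., lists and objects as JSON in quotes. arm_command: Moves the arm, as the interface text tells. Its arguments: {"type":"object","properties":{"rows":{"type":"array","items":{"type":"array","items":{"type":"array","items":{"type":"number","minimum":-1,"maximum":1}}}}},"required":["rows"]}

```bash
ls; mkdir -p pics; python3 - <<'E'
from cell import *
import cv2
for n in ("top","side"):
    p,d=read_camera(n); cv2.imwrite(f"pics/{n}0.png",p[:,:,::-1]); c=get_calibration(n); print(n,c, (d>0).mean())
print(state())
E
```

```text
pics
top {'camera_matrix': array([[350.23345905,   0.        , 251.69927724],
       [  0.        , 350.23345905, 185.90662831],
       [  0.        ,   0.        ,   1.        ]]), 'D': array([0.01091309, 0.        , 0.        , 0.        , 0.        ]), 'position': array([ 302.80329122,   17.84987078, 1142.65919232]), 'orientation': array([ 1.96710244e-01, -1.40492927e-03, -1.55210410e+00])} 0.9957275390625
side {'camera_matrix': array([[424.18636174,   0.        , 259.91847043],
       [  0.        , 424.18636174, 195.13453969],
       [  0.        ,   0.        ,   1.        ]]), 'D': array([-0.05204138,  0.        ,  0.        ,  0.        ,  0.        ]), 'position': array([435.52523839, 713.89470262, 863.24323829]), 'orientation': array([ 0.70184489,  0.01903199, -3.08361012])} 0.9957071940104166
{'t': 0.1, 'joints': array([-1.40558826e+00,  4.91494284e-01,  1.55938850e+00,  4.16531854e-06,
        1.09171656e+00, -1.05616918e-01]), 'qvel': array([-0.00120893, -0.00121218, -0.00278807,  0.00042502, -0.00037428,
       -0.00060107]), 'tau': array([ 4.01922254e-03, -6.13622546e+01, -2.58604950e+01,  6.94710924e-02,
        4.70134697e-02, -5.44349155e-05]), 'eef_pos': array([ 167.21122657, -602.18696467,  404.22319799]), 'tcp_rot': array([-3.14059196e+00, -1.09800061e-04,  2.70823006e-01]), 'ft_force': array([ 0.60910241, -0.37637685,  1.07942615]), 'moment': array([ 0.00800603,  0.03123589, -0.01566701]), 'grip_force': 0.0, 'opening': 1.000244200134114}
```

View pics/top0.png

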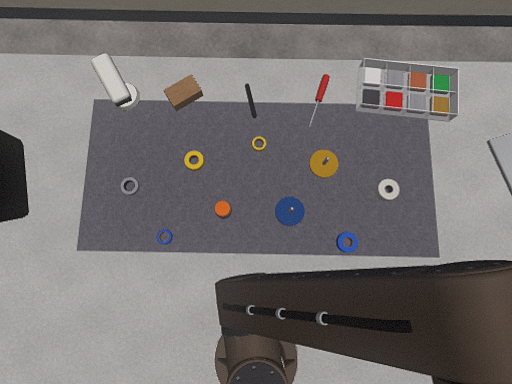

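View pics/side0.png

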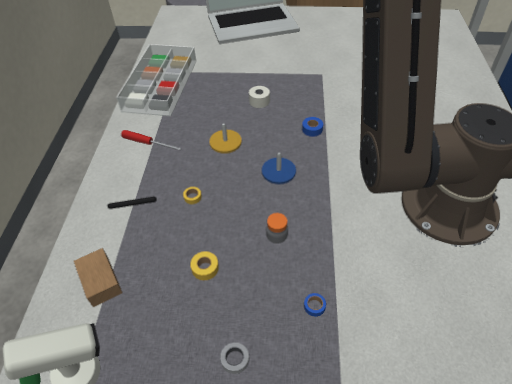

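The top view shows blue_large at (347,242), blue_small (164,236), yellow_large (194,160), yellow_small (259,143), the blue stand (290,211) and the yellow stand (324,163). The bystanders are the label roll (389,189), jar (222,209) and collar (130,186). The side view has the same items at (312,127), (315,304), (204,264), (192,195), (279,170) and (226,141).

```bash
cat > h.py <<'E'
from cell import *
import cv2, numpy as np
from scipy.spatial.transform import Rotation as R
def rays(n,uv):
    c=get_calibration(n)
    q=cv2.undistortPoints(np.float64(uv).reshape(-1,1,2),c["camera_matrix"],c["D"])[:,0]
    d=np.c_[q[:,0],-q[:,1],-np.ones(len(q))]@R.from_euler('xyz',c["orientation"]).as_matrix().T
    return c["position"],d          # d has unit depth
def plane(n,uv,z):
    p,d=rays(n,uv); return p+d*((z-p[2])/d[:,2])[:,None]
def tri(a,b):                       # rays (p,d) from two views -> midpoint, miss
    (p,u),(q,v)=a,b; u=u[0];v=v[0]
    s=np.linalg.lstsq(np.c_[u,-v],q-p,rcond=None)[0]
    A=p+u*s[0];B=q+v*s[1]; return (A+B)/2,np.linalg.norm(A-B)
HS={'blue':((100,110,50),(125,255,255)),'yellow':((17,130,80),(32,255,255))}
def blobs(n,pic,col,amin=60):
    m=cv2.inRange(cv2.cvtColor(pic,cv2.COLOR_RGB2HSV),*HS[col])
    m=cv2.morphologyEx(m,cv2.MORPH_CLOSE,np.ones((3,3)))
    k,l,s,c=cv2.connectedComponentsWithStats(m)
    return [(np.argwhere(l==i)[:,::-1],c[i]) for i in range(1,k) if s[i,4]>amin]
def measure(n,pic,dep,col):
    out=[]
    for px,c in blobs(n,pic,col):
        p,d=rays(n,px); P=p+d*dep[px[:,1],px[:,0]][:,None]
        zt=np.percentile(P[:,2],80); T=P[abs(P[:,2]-zt)<4]
        (x,y),r=cv2.minEnclosingCircle(np.float32(T[:,:2]))
        if 350<np.hypot(x,y)<950: out.append((c.round(),np.array([x,y,np.median(T[:,2])]).round(1),round(2*r,1)))
    return out
E
python3 - <<'E'
from h import *
for n in ("top","side"):
    p,d=read_camera(n)
    for col in HS:
        for o in measure(n,p,d,col): print(n,col,*o)
    np.save(f"{n}.npy",p)
E
```

```text
top blue [289. 211.] [ 448.8 -103.6   10.2] 94.2
top blue [164. 236.] [359.3 297.5  17.7] 46.4
top blue [347. 242.] [ 353.8 -282.9   26. ] 63.6
top yellow [258. 143.] [6.754e+02 5.000e-01 1.820e+01] 45.5
top yellow [194. 160.] [611.2 214.5  25.6] 62.9
top yellow [323. 163.] [ 611.5 -216.9   10.3] 94.9
side blue [312. 127.] [ 351.1 -282.7   24.4] 66.9
side blue [278. 171.] [ 447.9 -102.1    8.3] 96.8
side blue [314. 305.] [357.3 298.9  16.9] 48.0
side yellow [225. 141.] [ 610.6 -215.4    8.6] 98.7
side yellow [192. 196.] [672.    2.   16.5] 50.7
side yellow [204. 266.] [608.3 215.5  25.1] 63.4
```

Sizes and heights from both views match the text: bases about 10 mm, rolls about 26 and 18 mm. I'll square the tool to yaw 0 and head to blue_large at (352.5, -282.8).

Request:
arm_command --rows '[[[0.845,-0.803,0.7,0,0,0.0431,1],[0.845,-0.803,0.7,0,0,0.0431,1],[0.845,-0.803,0.7,0,0,0.0431,1],[0.845,-0.803,0.7,0,0,0.0431,1],[0.845,-0.803,0.7,0,0,0.0431,1],[0.845,-0.803,0.7,0,0,0.0431,1],[0.845,-0.803,0.7,0,0,0.0431,1]]]'

```text
t: 0.78
eef_pos: [257.9, -451.4, 299.2]
tcp_rot: [-3.14, 0.001, 0.002]
ft_force: [0.4, -1.2, 1.0]
opening: 0.999
grip_force: 0.0
```

Request:
arm_command --rows '[[[0.63,-1,0,0,0,0,1],[0.63,-1,0,0,0,0,1],[0.63,-1,0,0,0,0,1],[0.63,-1,0,0,0,0,1],[0.63,-1,0,0,0,0,1],[0.63,-1,0,0,0,0,1]]]'

```text
t: 1.28
eef_pos: [352.8, -301.4, 300.5]
tcp_rot: [3.14, -0.001, 0.003]
ft_force: [0.6, -0.3, -0.7]
opening: 1.0
grip_force: 0.0
```

Request:
arm_command --rows '[[[0,-0.124,0.1,0,0,0,1],[0,-0.124,0.3,0,0,0,1],[0,-0.124,0.55,0,0,0,1],[0,-0.124,0.7,0,0,0,1],[0,-0.124,0.7,0,0,0,1],[0,-0.124,0.7,0,0,0,1],[0,-0.124,0.7,0,0,0,-1],[0,-0.124,0.7,0,0,0,-1],[0,-0.124,0.7,0,0,0,-1],[0,-0.124,0.7,0,0,0,-1]]]'

```text
t: 2.12
eef_pos: [351.6, -284.0, 195.4]
tcp_rot: [3.141, -0.001, -0.0]
ft_force: [-0.0, -1.1, 0.8]
opening: 0.773
grip_force: 0.0
```

Request:
arm_command --rows '[[[0,0,0,0,0,0,-1],[0,0,0,0,0,0,-1],[0,0,0,0,0,0,-1],[0,0,0,0,0,0,-1],[0,0,0,0,0,0,-1],[0,0,0,0,0,0,-1]]]'

```text
t: 2.62
eef_pos: [351.7, -283.7, 195.1]
tcp_rot: [3.141, -0.0, 0.0]
ft_force: [-1.5, -0.3, 6.8]
opening: 0.675
grip_force: 30.0
```

Request:
arm_command --rows '[[[0,0,-0.2,0,0,0,-1],[0,0,-0.4,0,0,0,-1],[0,0,-0.6,0,0,0,-1],[0.2,-0.3,-0.65,0,0,0,-1],[0.4,-0.55,-0.65,0,0,0,-1],[0.55,-0.8,-0.65,0,0,0,-1],[0.645,-1,-0.65,0,0,0,-1],[0.645,-1,-0.65,0,0,0,-1],[0.645,-1,-0.65,0,0,0,-1]]]'

```text
t: 3.37
eef_pos: [449.3, -131.0, 292.2]
tcp_rot: [-3.142, -0.0, 0.004]
ft_force: [0.0, -0.3, -2.2]
opening: 0.68
grip_force: 30.0
```

Request:
arm_command --rows '[[[-0.005,-0.188,0,0,0,0,-1],[-0.005,-0.188,0,0,0,0,-1],[-0.005,-0.188,0,0,0,0,-1],[-0.005,-0.188,0,0,0,0,-1]]]'

```text
t: 3.7
eef_pos: [447.5, -106.1, 292.2]
tcp_rot: [3.141, -0.0, -0.0]
ft_force: [0.7, 0.9, -2.1]
opening: 0.676
grip_force: 30.0
```

```bash
python3 - <<'E'
from h import *
p,d=read_camera("side"); cv2.imwrite("pics/s1.png",cv2.resize(p[60:280,150:400,::-1],None,fx=3,fy=2.7))
print(state()["eef_pos"].round(1),[m for m in measure("side",p,d,"blue")])
E
```

```text
[ 447.6 -106.4  292.3] [(array([278., 171.]), array([ 449.4, -102.1,    8.6]), 97.0), (array([314., 305.]), array([357.6, 297.9,  17. ]), 48.5)]
```

View pics/s1.png

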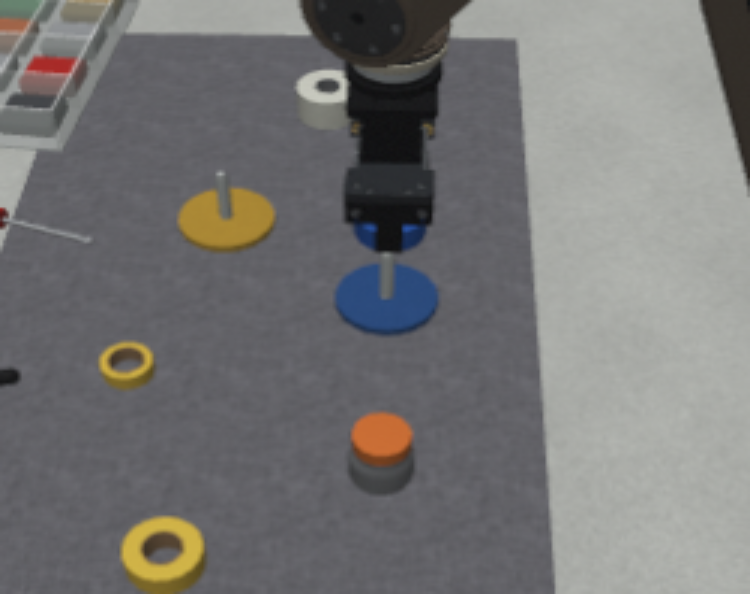

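The blue roll is held level in the fingers at (390,230) in the crop, right above the blue spindle. I'll lower it.

Request:
arm_command --rows '[[[0.005,-0.023,0,0,0,0,-1],[0.005,-0.023,0.15,0,0,0,-1],[0.005,-0.023,0.3,0,0,0,-1],[0.005,-0.023,0.42,0,0,0,-1],[0.005,-0.023,0.5,0,0,0,-1],[0.005,-0.023,0.54,0,0,0,-1],[0.005,-0.023,0.56,0,0,0,-1],[0.005,-0.023,0.57,0,0,0,-1],[0.005,-0.023,0.57,0,0,0,-1]]]'

```text
t: 4.5
eef_pos: [448.5, -102.2, 207.0]
tcp_rot: [3.141, -0.0, -0.0]
ft_force: [0.4, -0.4, -1.4]
opening: 0.679
grip_force: 30.0
```

Request:
arm_command --rows '[[[0,0,0.008,0,0,0,-1],[0,0,0.008,0,0,0,-1],[0,0,0.008,0,0,0,1],[0,0,0.008,0,0,0,1],[0,0,0.008,0,0,0,1],[0,0,0.008,0,0,0,1],[0,0,0.008,0,0,0,1],[0,0,-0.2,0,0,0,1],[0,0,-0.4,0,0,0,1],[0,0,-0.6,0,0,0,1]]]'

```text
t: 5.33
eef_pos: [448.2, -102.0, 297.6]
tcp_rot: [-3.141, 0.001, -0.0]
ft_force: [-0.2, -0.1, 0.9]
opening: 0.999
grip_force: 0.0
```

Request:
arm_command --rows '[[[-0.1,-1,0,0,0,0,1],[-0.1,-1,0,0,0,0,1],[-0.1,-1,0,0,0,0,1],[-0.1,-1,0,0,0,0,1],[-0.1,-1,0,0,0,0,1]]]'

```text
t: 5.75
eef_pos: [432.4, 51.4, 296.9]
tcp_rot: [-3.141, 0.0, 0.004]
ft_force: [0.2, 0.2, -0.0]
opening: 1.002
grip_force: 0.0
```

Request:
arm_command --rows '[[[-0.2,-1,0,0,0,0,1],[-0.2,-1,0,0,0,0,1],[-0.2,-1,0,0,0,0,1],[-0.2,-1,0,0,0,0,1],[-0.2,-1,0,0,0,0,1]]]'

```text
t: 6.17
eef_pos: [402.6, 201.1, 296.8]
tcp_rot: [-3.141, -0.001, 0.004]
ft_force: [-0.7, 0.1, 0.1]
opening: 0.999
grip_force: 0.0
```

```bash
python3 - <<'E'
from h import *
for n in("side","top"):
  p,d=read_camera(n);print(n,*measure(n,p,d,"blue"),sep="\n")
print(state()["eef_pos"].round(1))
E
```

```text
side
(array([271., 171.]), array([ 458. , -100.7,   34. ]), 59.5)
(array([314., 305.]), array([357.3, 298.7,  16.8]), 48.2)
top
(array([289., 211.]), array([ 449.6, -102.5,   35.4]), 63.1)
[403.2 198.4 296.6]
```

blue_large sits at (449.6, -102.5) with its top at 35.4 mm. Next is blue_small.

Request:
arm_command --rows '[[[-0.3,-0.664,0,0,0,0,1],[-0.3,-0.664,0,0,0,0,1],[-0.3,-0.664,0,0,0,0,1],[-0.3,-0.664,0,0,0,0,1],[-0.3,-0.664,0.2,0,0,0,1],[-0.3,-0.664,0.4,0,0,0,1],[-0.3,-0.664,0.55,0,0,0,1],[-0.3,-0.664,0.65,0,0,0,1],[-0.3,-0.664,0.687,0,0,0,1],[-0.3,-0.664,0.687,0,0,0,1]]]'

```text
t: 7.1
eef_pos: [359.1, 296.4, 192.7]
tcp_rot: [3.14, 0.002, -0.002]
ft_force: [-0.2, -0.6, -0.6]
opening: 0.994
grip_force: 0.0
```

Request:
arm_command --rows '[[[0,0,0,0,0,0,-1],[0,0,0,0,0,0,-1],[0,0,0,0,0,0,-1],[0,0,0,0,0,0,-1],[0,0,0,0,0,0,-1],[0,0,0,0,0,0,-1],[0,0,0,0,0,0,-1],[0,0,0,0,0,0,-1],[0,0,0,0,0,0,-1],[0,0,0,0,0,0,-1]]]'

```text
t: 7.93
eef_pos: [358.4, 297.6, 193.7]
tcp_rot: [-3.142, -0.0, 0.0]
ft_force: [-1.0, 0.1, 3.8]
opening: 0.502
grip_force: 30.0
```

Request:
arm_command --rows '[[[0,0,-0.2,0,0,0,-1],[0,0,-0.4,0,0,0,-1],[0,0,-0.6,0,0,0,-1],[0.05,0.25,-0.7,0,0,0,-1],[0.1,0.5,-0.7,0,0,0,-1],[0.15,0.75,-0.7,0,0,0,-1],[0.2,1,-0.7,0,0,0,-1],[0.2,1,-0.7,0,0,0,-1]]]'

```text
t: 8.6
eef_pos: [389.2, 143.1, 298.7]
tcp_rot: [3.141, 0.0, -0.005]
ft_force: [1.0, 0.6, 0.1]
opening: 0.505
grip_force: 30.0
```

Request:
arm_command --rows '[[[0.05,0.25,0,0,0,0,-1],[0.1,0.5,0,0,0,0,-1],[0.15,0.75,0,0,0,0,-1],[0.2,1,0,0,0,0,-1],[0.2,1,0,0,0,0,-1]]]'

```text
t: 9.02
eef_pos: [419.7, -7.1, 298.6]
tcp_rot: [3.141, -0.001, -0.005]
ft_force: [-0.2, 0.1, -0.9]
opening: 0.5
grip_force: 30.0
```

Request:
arm_command --rows '[[[0.05,0.25,0,0,0,0,-1],[0.1,0.4,0,0,0,0,-1],[0.15,0.55,0,0,0,0,-1],[0.2,0.67,0,0,0,0,-1],[0.2,0.67,0,0,0,0,-1],[0.2,0.67,0,0,0,0,-1],[0.2,0.67,0,0,0,0,-1]]]'

```text
t: 9.6
eef_pos: [448.0, -102.2, 298.4]
tcp_rot: [-3.141, 0.001, 0.0]
ft_force: [-0.1, 0.0, -1.1]
opening: 0.5
grip_force: 30.0
```

```bash
python3 - <<'E'
from h import *
p,d=read_camera("side"); cv2.imwrite("pics/s2.png",cv2.resize(p[60:280,150:400,::-1],None,fx=3,fy=2.7))
print(state()["eef_pos"].round(1),[m for m in measure("side",p,d,"blue")])
E
```

```text
[ 448.  -102.   298.5] [(array([278., 171.]), array([ 449.2, -101.7,   34.1]), 65.3)]
```

View pics/s2.png

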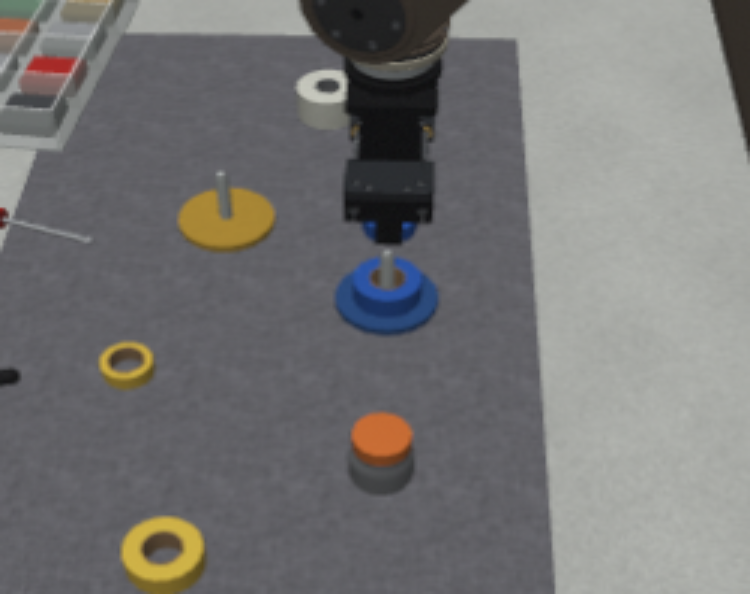

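The large roll is seated around the spindle at (387,285) in the crop, and the small roll is held level above it. I'll lower and release it.

Request:
arm_command --rows '[[[0.005,0.004,0.15,0,0,0,-1],[0.005,0.004,0.28,0,0,0,-1],[0.005,0.004,0.37,0,0,0,-1],[0.005,0.004,0.42,0,0,0,-1],[0.005,0.004,0.44,0,0,0,-1],[0.005,0.004,0.45,0,0,0,-1],[0.005,0.004,0.45,0,0,0,-1]]]'

```text
t: 10.23
eef_pos: [449.2, -103.2, 231.5]
tcp_rot: [3.141, -0.0, 0.0]
ft_force: [0.1, -0.3, 0.3]
opening: 0.5
grip_force: 30.0
```

Request:
arm_command --rows '[[[0,0,0.006,0,0,0,-1],[0,0,0.006,0,0,0,-1],[0,0,0.006,0,0,0,1],[0,0,0.006,0,0,0,1],[0,0,0.006,0,0,0,1],[0,0,0.006,0,0,0,1],[0,0,0.006,0,0,0,1],[0,0,-0.2,0,0,0,1],[0,0,-0.45,0,0,0,1],[0,0,-0.45,0,0,0,1]]]'

```text
t: 11.07
eef_pos: [449.8, -103.7, 303.3]
tcp_rot: [3.139, -0.006, 0.0]
ft_force: [-0.2, 0.2, 0.5]
opening: 0.978
grip_force: 0.0
```

Request:
arm_command --rows '[[[0.5,-1,0,0,0,0,1],[0.5,-1,0,0,0,0,1],[0.5,-1,0,0,0,0,1],[0.5,-1,0,0,0,0,1],[0.5,-1,0,0,0,0,1]]]'

```text
t: 11.48
eef_pos: [526.0, 51.3, 298.7]
tcp_rot: [-3.141, -0.002, 0.004]
ft_force: [-0.2, -0.0, 0.7]
opening: 1.003
grip_force: 0.0
```

Request:
arm_command --rows '[[[0.5,-1,0,0,0,0,1],[0.5,-1,0,0,0,0,1],[0.5,-1,0,0,0,0,1],[0.5,-1,0,0,0,0,1],[0.5,-1,0,0,0,0,1]]]'

```text
t: 11.9
eef_pos: [600.8, 201.5, 298.3]
tcp_rot: [-3.14, -0.002, 0.003]
ft_force: [-1.6, 0.3, 0.8]
opening: 0.998
grip_force: 0.0
```

```bash
python3 - <<'E'
from h import *
for n in("side","top"):
  p,d=read_camera(n);print(n,*measure(n,p,d,"blue"),*measure(n,p,d,"yellow"),sep="\n")
print(state()["eef_pos"].round(1))
E
```

```text
side
(array([278., 170.]), array([448.4, -99.3,  35.5]), 62.5)
(array([205., 267.]), array([608.7, 214.4,  25.1]), 64.7)
top
(array([289., 211.]), array([ 449.7, -102.2,   35.9]), 62.8)
(array([259., 143.]), array([6.753e+02, 3.000e-01, 1.800e+01]), 47.1)
(array([323., 163.]), array([ 611.2, -217.2,   10.2]), 95.6)
[599.  197.5 297.8]
```

Request:
arm_command --rows '[[[0.072,-0.117,0,0,0,0,1],[0.072,-0.117,0,0,0,0,1],[0.072,-0.117,0.2,0,0,0,1],[0.072,-0.117,0.4,0,0,0,1],[0.072,-0.117,0.55,0,0,0,1],[0.072,-0.117,0.65,0,0,0,1],[0.072,-0.117,0.685,0,0,0,1],[0.072,-0.117,0.685,0,0,0,1]]]'

```text
t: 12.67
eef_pos: [609.5, 212.7, 194.8]
tcp_rot: [3.141, 0.003, -0.001]
ft_force: [-0.6, 0.2, 0.6]
opening: 1.0
grip_force: 0.0
```

Request:
arm_command --rows '[[[0,0,0,0,0,0,-1],[0,0,0,0,0,0,-1],[0,0,0,0,0,0,-1],[0,0,0,0,0,0,-1],[0,0,0,0,0,0,-1],[0,0,0,0,0,0,-1],[0,0,0,0,0,0,-1],[0,0,0,0,0,0,-1],[0,0,0,0,0,0,-1]]]'

```text
t: 13.42
eef_pos: [610.0, 214.1, 196.4]
tcp_rot: [-3.142, -0.001, 0.0]
ft_force: [-0.8, 0.1, 6.1]
opening: 0.654
grip_force: 30.0
```

```bash
python3 - <<'E'
from h import *
p,d=read_camera("side"); cv2.imwrite("pics/s3.png",cv2.resize(p[100:300,150:350,::-1],None,fx=3,fy=3))
p,d=read_camera("top")
px=blobs("top",p,"blue")
for a,c in px:
    q,r=rays("top",a); P=q+r*d[a[:,1],a[:,0]][:,None]; T=P[P[:,2]>48]
    if len(T)>20: print(cv2.minEnclosingCircle(np.float32(T[:,:2])),T[:,2].min(),np.median(T[:,2]),T[:,2].max(),len(T))
E
```

```text
((386.7119140625, -49.28208541870117), 107.45874786376953) 48.50951655978156 54.181300497734014 1142.6591923161027 108
```

View pics/s3.png

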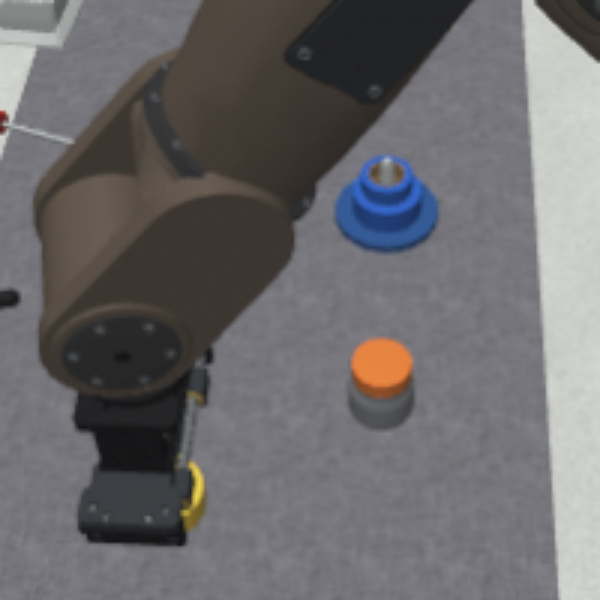

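The blue stand is stacked at (387,200) in the crop, with the small roll's top at 54.2 mm. The fingers are around yellow_large at (195,495). I'll lift it.

Request:
arm_command --rows '[[[0,0,-0.2,0,0,0,-1],[0,0,-0.4,0,0,0,-1],[0,0,-0.6,0,0,0,-1],[0,0.25,-0.67,0,0,0,-1],[0,0.5,-0.67,0,0,0,-1],[0,0.75,-0.67,0,0,0,-1],[0,1,-0.67,0,0,0,-1],[0,1,-0.67,0,0,0,-1],[0,1,-0.67,0,0,0,-1]]]'

```text
t: 14.27
eef_pos: [609.9, 62.2, 296.2]
tcp_rot: [3.142, 0.0, -0.003]
ft_force: [-0.3, -0.7, -2.0]
opening: 0.653
grip_force: 30.0
```

```bash
python3 - <<'E'
from h import *
p,d=read_camera("side"); cv2.imwrite("pics/s4.png",cv2.resize(p[100:300,120:320,::-1],None,fx=3,fy=3))
print(state()["eef_pos"].round(1),state()["opening"])
E
```

```text
[609.9  63.5 296.2] 0.6556304312963719
```

View pics/s4.png

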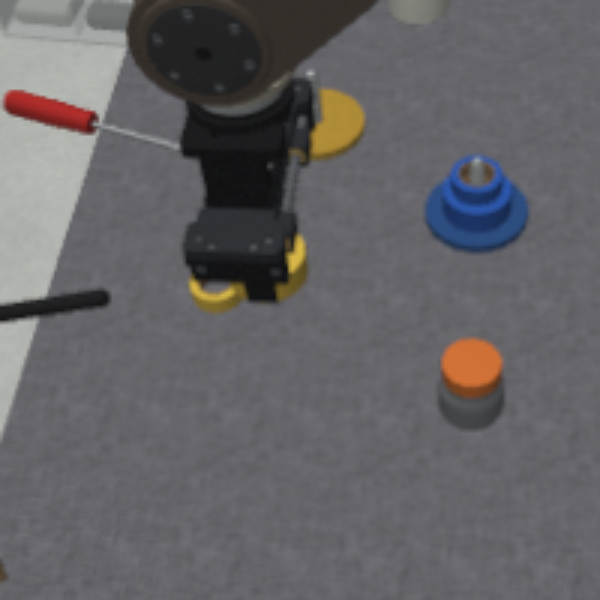

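yellow_large is held level at (265,270) in the crop and centred on the finger. The patch at (215,290) is yellow_small, still on the mat. I'll carry it to the yellow stand.

Request:
arm_command --rows '[[[0,0.25,0,0,0,0,-1],[0,0.5,0,0,0,0,-1],[0,0.75,0,0,0,0,-1],[0,1,0,0,0,0,-1],[0,1,0,0,0,0,-1]]]'

```text
t: 14.73
eef_pos: [610.2, -89.8, 296.2]
tcp_rot: [3.141, -0.001, -0.002]
ft_force: [-0.1, 0.4, -0.9]
opening: 0.656
grip_force: 30.0
```

Request:
arm_command --rows '[[[0.007,0.25,0,0,0,0,-1],[0.007,0.5,0,0,0,0,-1],[0.007,0.7,0,0,0,0,-1],[0.007,0.86,0,0,0,0,-1],[0.007,0.86,0,0,0,0,-1],[0.007,0.86,0,0,0,0,-1],[0.007,0.86,0,0,0,0,-1]]]'

```text
t: 15.32
eef_pos: [611.3, -213.4, 296.1]
tcp_rot: [-3.141, 0.001, 0.001]
ft_force: [-0.3, 0.0, -1.5]
opening: 0.654
grip_force: 30.0
```

```bash
python3 - <<'E'
from h import *
p,d=read_camera("side"); cv2.imwrite("pics/s5.png",cv2.resize(p[60:210,150:350,::-1],None,fx=4,fy=4))
print(state()["eef_pos"].round(1),state()["opening"],measure("side",p,d,"yellow"))
E
```

```text
[ 611.3 -213.2  296.3] 0.6592615043739761 [(array([228., 114.]), array([ 595.3, -208.3,  124.3]), 47.4), (array([225., 141.]), array([ 611.2, -216.1,    8.6]), 97.2), (array([192., 196.]), array([673.8,   1.2,  15.9]), 49.9)]
```

View pics/s5.png

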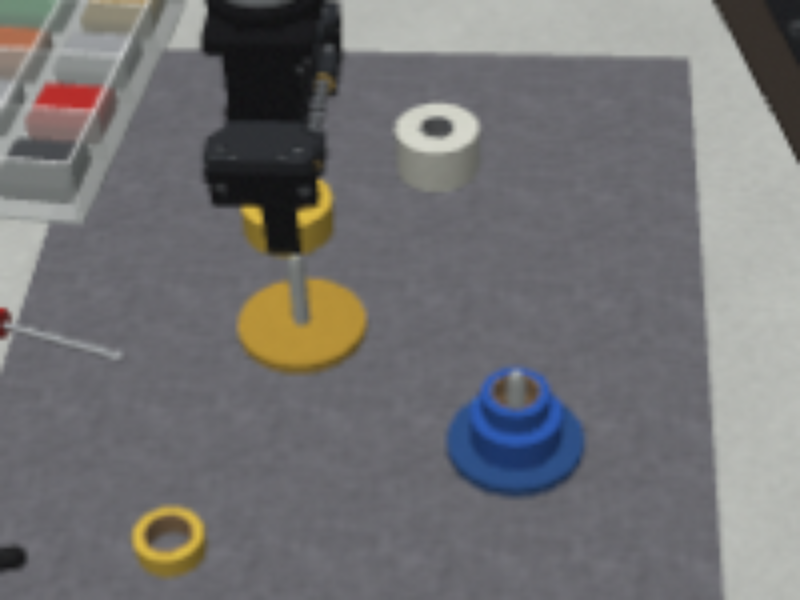

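Held level at (288,215) in the crop, above the spindle at (298,260). The measured top of about 125 mm fits an underside of about 100 mm.

Request:
arm_command --rows '[[[0,0.02,0,0,0,0,-1],[0,0.02,0.15,0,0,0,-1],[0,0.02,0.3,0,0,0,-1],[0,0.02,0.42,0,0,0,-1],[0,0.02,0.5,0,0,0,-1],[0,0.02,0.55,0,0,0,-1],[0,0.02,0.58,0,0,0,-1],[0,0.02,0.59,0,0,0,-1],[0,0.02,0.59,0,0,0,-1]]]'

```text
t: 16.12
eef_pos: [611.2, -217.9, 208.3]
tcp_rot: [3.141, -0.001, 0.0]
ft_force: [1.1, -0.6, -1.3]
opening: 0.657
grip_force: 30.0
```

Request:
arm_command --rows '[[[0,-0.005,0.01,0,0,0,-1],[0,-0.005,0.01,0,0,0,-1],[0,-0.005,0.01,0,0,0,1],[0,-0.005,0.01,0,0,0,1],[0,-0.005,0.01,0,0,0,1],[0,-0.005,0.01,0,0,0,1],[0,-0.005,0.01,0,0,0,1],[0,0,-0.2,0,0,0,1],[0,0,-0.4,0,0,0,1],[0,0,-0.6,0,0,0,1]]]'

```text
t: 16.95
eef_pos: [610.9, -218.0, 298.7]
tcp_rot: [-3.141, 0.001, -0.0]
ft_force: [0.9, -0.0, -0.0]
opening: 0.997
grip_force: 0.0
```

Request:
arm_command --rows '[[[0.2,-1,0,0,0,0,1],[0.2,-1,0,0,0,0,1],[0.2,-1,0,0,0,0,1],[0.2,-1,0,0,0,0,1],[0.2,-1,0,0,0,0,1],[0.2,-1,0,0,0,0,1]]]'

```text
t: 17.45
eef_pos: [641.1, -66.4, 298.0]
tcp_rot: [3.141, -0.0, 0.003]
ft_force: [-0.7, -0.1, -0.3]
opening: 0.997
grip_force: 0.0
```

```bash
python3 - <<'E'
from h import *
for n in("side","top"):
  p,d=read_camera(n);print(n,*measure(n,p,d,"yellow"),sep="\n")
print(state()["eef_pos"].round(1))
E
```

```text
side
(array([225., 141.]), array([ 611.4, -216.6,   34.2]), 66.4)
(array([192., 196.]), array([671.6,   1.3,  16. ]), 50.7)
top
(array([328., 164.]), array([ 613.9, -217.2,   35.7]), 62.9)
[640.9 -68.5 297.9]
```

yellow_large is seated with its top at 35.7 mm. Next is yellow_small.

Request:
arm_command --rows '[[[0.218,-0.462,0,0,0,0,1],[0.218,-0.462,0,0,0,0,1],[0.218,-0.462,0,0,0,0,1],[0.218,-0.462,0.2,0,0,0,1],[0.218,-0.462,0.4,0,0,0,1],[0.218,-0.462,0.55,0,0,0,1],[0.218,-0.462,0.65,0,0,0,1],[0.218,-0.462,0.69,0,0,0,1],[0.218,-0.462,0.69,0,0,0,1]]]'

```text
t: 18.3
eef_pos: [673.4, -0.0, 193.0]
tcp_rot: [-3.142, 0.002, -0.002]
ft_force: [0.1, 0.4, -1.3]
opening: 0.998
grip_force: 0.0
```

Request:
arm_command --rows '[[[0,0,0,0,0,0,-1],[0,0,0,0,0,0,-1],[0,0,0,0,0,0,-1],[0,0,0,0,0,0,-1],[0,0,0,0,0,0,-1],[0,0,0,0,0,0,-1],[0,0,0,0,0,0,-1],[0,0,0,0,0,0,-1],[0,0,0,0,0,0,-1],[0,0,0,0,0,0,-1]]]'

```text
t: 19.13
eef_pos: [673.7, 1.4, 194.5]
tcp_rot: [3.142, -0.0, -0.0]
ft_force: [-0.7, -0.9, 2.7]
opening: 0.502
grip_force: 30.0
```

Request:
arm_command --rows '[[[0,0,-0.2,0,0,0,-1],[0,0,-0.4,0,0,0,-1],[0,0,-0.6,0,0,0,-1],[-0.05,0.25,-0.7,0,0,0,-1],[-0.1,0.5,-0.7,0,0,0,-1],[-0.15,0.75,-0.7,0,0,0,-1],[-0.2,1,-0.7,0,0,0,-1],[-0.2,1,-0.7,0,0,0,-1]]]'

```text
t: 19.8
eef_pos: [642.4, -154.4, 299.5]
tcp_rot: [3.14, -0.0, -0.004]
ft_force: [-0.0, -0.1, -1.0]
opening: 0.504
grip_force: 30.0
```

Request:
arm_command --rows '[[[-0.1,0.2,0,0,0,0,-1],[-0.2,0.37,0,0,0,0,-1],[-0.213,0.45,0,0,0,0,-1],[-0.213,0.45,0,0,0,0,-1],[-0.213,0.45,0,0,0,0,-1],[-0.213,0.45,0,0,0,0,-1]]]'

```text
t: 20.3
eef_pos: [612.2, -215.3, 299.3]
tcp_rot: [-3.141, -0.0, 0.0]
ft_force: [0.8, 0.8, -1.5]
opening: 0.499
grip_force: 30.0
```

```bash
python3 - <<'E'
from h import *
p,d=read_camera("side"); cv2.imwrite("pics/s6.png",cv2.resize(p[60:210,150:350,::-1],None,fx=4,fy=4))
print(state()["eef_pos"].round(1),state()["opening"],measure("side",p,d,"yellow"))
E
```

```text
[ 612.2 -215.1  299.4] 0.499436351765665 [(array([225., 141.]), array([ 612.8, -216.4,   34.1]), 66.3)]
```

View pics/s6.png

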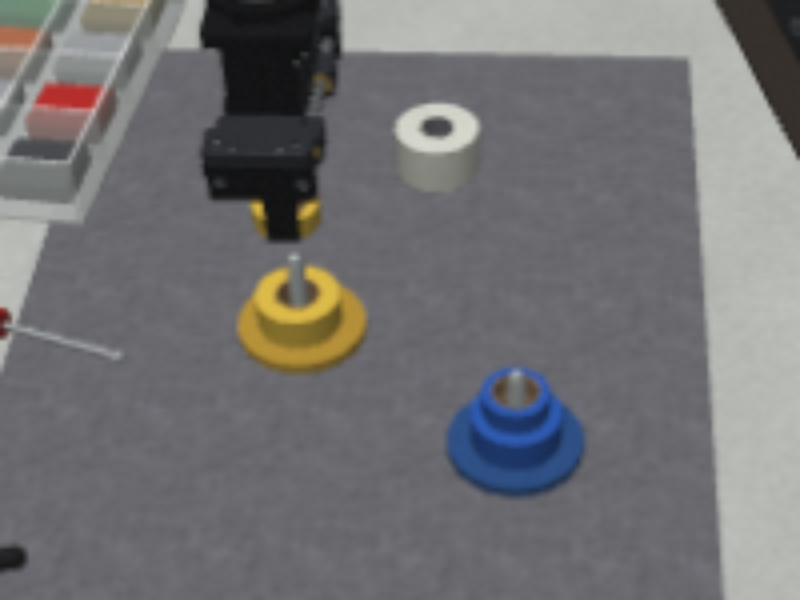

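The large yellow roll is seated at (297,305) in the crop, and the small one is held level at (286,218) above it. I'll lower and release it.

Request:
arm_command --rows '[[[0,0.007,0.15,0,0,0,-1],[0,0.007,0.28,0,0,0,-1],[0,0.007,0.37,0,0,0,-1],[0,0.007,0.42,0,0,0,-1],[0,0.007,0.44,0,0,0,-1],[0,0.007,0.45,0,0,0,-1],[0,0.007,0.45,0,0,0,-1]]]'

```text
t: 20.93
eef_pos: [612.1, -216.9, 232.3]
tcp_rot: [3.141, -0.001, 0.001]
ft_force: [-0.2, -0.4, -0.5]
opening: 0.499
grip_force: 30.0
```

Request:
arm_command --rows '[[[0,0,0.006,0,0,0,-1],[0,0,0.006,0,0,0,-1],[0,0,0.006,0,0,0,1],[0,0,0.006,0,0,0,1],[0,0,0.006,0,0,0,1],[0,0,0.006,0,0,0,1],[0,0,0.006,0,0,0,1],[0,0,-0.2,0,0,0,1],[0,0,-0.45,0,0,0,1],[0,0,-0.6,0,0,0,1]]]'

```text
t: 21.77
eef_pos: [611.9, -217.3, 324.8]
tcp_rot: [3.141, -0.002, 0.0]
ft_force: [0.6, -0.3, -0.4]
opening: 0.981
grip_force: 0.0
```

Request:
arm_command --rows '[[[0.2,-1,-0.3,0,0,0,1],[0.2,-1,-0.3,0,0,0,1],[0.2,-1,-0.3,0,0,0,1],[0.2,-1,-0.3,0,0,0,1],[0.2,-1,-0.3,0,0,0,1],[0.2,-1,-0.3,0,0,0,1]]]'

```text
t: 22.27
eef_pos: [641.9, -65.4, 367.6]
tcp_rot: [3.141, -0.001, 0.003]
ft_force: [-0.2, 0.5, -0.7]
opening: 0.998
grip_force: 0.0
```

```bash
python3 - <<'E'
from h import *
for n in ("side","top"):
    p,d=read_camera(n); 
    if n=="side": cv2.imwrite("pics/s7.png",cv2.resize(p[60:,100:400,::-1],None,fx=1.8,fy=1.8))
    for col in HS:
        for a,c in blobs(n,p,col):
            q,r=rays(n,a); P=q+r*d[a[:,1],a[:,0]][:,None]; T=P[(P[:,2]>48)&(P[:,2]<60)]
            if len(T)>20: print(n,col,cv2.minEnclosingCircle(np.float32(T[:,:2])),np.percentile(T[:,2],[5,50,95]).round(1))
print(state()["eef_pos"].round(1))
E
```

```text
side blue ((449.5650634765625, -103.28359985351562), 26.117671966552734) [49.  52.3 54.3]
side yellow ((613.1212768554688, -216.7762451171875), 24.771207809448242) [48.9 51.8 55. ]
top yellow ((613.9515991210938, -217.01121520996094), 23.74347496032715) [49.1 53.5 56.9]
[641.6 -67.6 366.6]
```

View pics/s7.png

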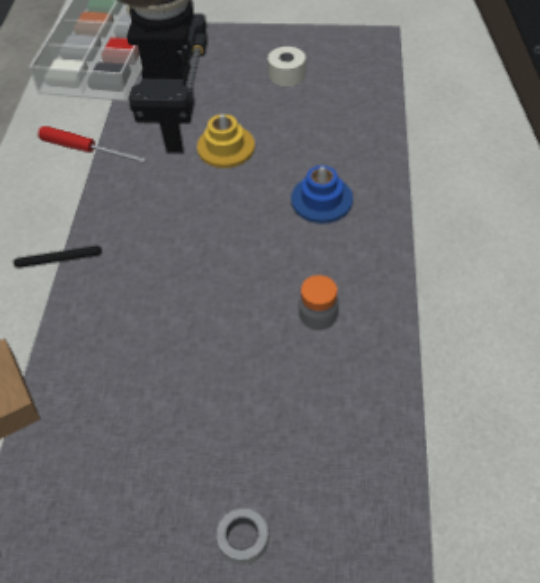

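Both stacks stand complete, yellow at (225,140) and blue at (322,190) in the crop. The bystanders are where they were and the gripper is clear, so I'm handing in.

```bash
python3 -c "
from cell import *
print(job_done())"
```

```text
the job is handed in; nothing more can be done
None
```

All four rolls are stacked on their matching stands, the larger one at the bottom and the smaller one flat on top; the label roll, collar and jar were left alone, and the job was handed in at about 22 s.

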